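Put a camera's leftover parts and cases away

TASK

Put the repair leftovers away: lift the flip tray by its handle until all three camera parts have slid out into the open grey bottom case, then lower the tray gently until it is fully down. Then cover the bottom case by stacking every closed black case on it in one square column, lengthways and flush with the bottom case's end away from the tray, both deep cases at the bottom and the flat ones above. Leave the other things on the bench alone.

Things in the scene. Friction and masses are not known exactly. Their poses are not given: they have to be found in the camera images.
- station: Fixed grey open-topped bottom case with a flip tray beside it. Origin on the table below the centre of the column to be built; z up, x along the case to the tray. Case outside: x -50 to 68, y -34 to 34, rim at z 46 mm; inside: x -46 to 62, y -24 to 24, floor z 4. Tray down: x 64 to 222, 48 mm wide, its rim at z 68; handle bar at x 262. Place and turn vary.
- column (a point): Centre of the column: at rim height (z = 46 mm), straight above the station's origin, axes as the station's. The stacked cases' centres come above this point, their length along x, one end flush with the bottom case's end away from the tray; they bridge the opening from side wall to side wall and leave a 12 mm slot before the tray.
- bin_floor (a point): Centre of the inner floor of the bottom case (inside 108 x 48 mm, 42 mm deep), axes as the station's.
- tray (a joint): Angle of the aluminium flip tray, rad: 0 fully down (level), grows as the handle end is lifted, stop at 1.15. Stiff hinge (0.45 N m): it stays where it is left and has to be brought down. At about 0.9 to 1.1 the parts slide out over the hinge end, which is open, into the bottom case.
- tray_hinge (a point): Middle of the tray's hinge line, axes as the station's; the hinge axis is y, the tray lies towards +x of it when down.
- tray_handle (a point): Middle of the black round handle bar at the tray's free end, 10 mm thick, 68 mm long, parallel to the hinge (along y), 198 mm out from the hinge and 10 mm above it when down, so 57 mm above the table. 35 mm clear gap between bar and tray end, nothing beneath it. Axes turn with the tray; x points outward.
- lens_cell: Lens cell: dark metal disc with glass, 22 mm across, 10 mm high, 16 g, origin at the centre of its underside. In the tray at the start.
- film_knob: Film rewind knob: bright metal cylinder, 18 mm across, 13 mm high, 14 g, origin at the centre of its underside. In the tray at the start.
- prism: Glass prism block, 18 x 16 x 12 mm, 15 g, origin at the centre of its underside. In the tray at the start.
- deep1: Closed rectangular case, black with grey bands, 100 x 64 x 40 mm (x, y, z), origin at its centre, x along its length; top and bottom and both ends are alike for the job. About 300 g (varies by a third). One of the two deep cases. Lies flat on the table at the start.
- deep2: Closed rectangular case, black with grey bands, 100 x 64 x 40 mm (x, y, z), origin at its centre, x along its length; top and bottom and both ends are alike for the job. About 300 g (varies by a third). One of the two deep cases. Lies flat on the table at the start.
- flat1: Closed rectangular case, black with grey bands, 100 x 64 x 26 mm (x, y, z), origin at its centre, x along its length; top and bottom and both ends are alike for the job. About 200 g (varies by a third). One of the flat cases, of which two to four are present. Lies flat on the table at the start.
- flat2: Closed rectangular case, black with grey bands, 100 x 64 x 26 mm (x, y, z), origin at its centre, x along its length; top and bottom and both ends are alike for the job. About 200 g (varies by a third). One of the flat cases, of which two to four are present. Lies flat on the table at the start.
- flat3: Closed rectangular case, black with grey bands, 100 x 64 x 26 mm (x, y, z), origin at its centre, x along its length; top and bottom and both ends are alike for the job. About 200 g (varies by a third). One of the flat cases, of which two to four are present. Lies flat on the table at the start.
- flat4: Closed rectangular case, black with grey bands, 100 x 64 x 26 mm (x, y, z), origin at its centre, x along its length; top and bottom and both ends are alike for the job. About 200 g (varies by a third). One of the flat cases, of which two to four are present. Lies flat on the table at the start.
- film_tin: Round aluminium film tin, 64 mm across, 18 mm high; origin at the centre of its underside. A bystander: leave it alone.
- camera: Black camera, 45 x 135 x 93 mm, its lens reaching 45 mm towards the robot; origin at the centre of its underside. A bystander: leave it alone.
- cleaner: Slim clear bottle with blue cap, 40 mm across, 120 mm tall; origin at the centre of its underside. A bystander: leave it alone.
- screwdriver: Screwdriver lying flat, 150 mm, along its x; origin at the centre of its underside. A bystander: leave it alone.
- pliers: Small pliers with orange handles lying flat, about 135 mm long, 12 mm high, along their x; origin at the centre of its underside. A bystander: leave it alone.
- grease_jar: White jar, 44 mm across, 45 mm tall; origin at the centre of its underside. A bystander: leave it alone.
- phone: Black telephone lying flat, 75 x 150 x 9 mm; origin at the centre of its underside. A bystander: leave it alone.
There are look-alikes about, which are no part of the job. What is shaped like the flat4 but yellow is not meant.

How it is judged (in metres and radians):
On the way, in this order (a step that is already met when the one before it is completed fails the run):
1. the tray is lifted by more than 0.3 rad (value of joint tray above 0.3 rad), for 0.1 s.
2. all three parts lie in the bottom case and the tray is fully down again (value of joint tray below 0.05 rad and x of lens_cell in the frame of bin_floor between -0.056 and 0.056 m and y of lens_cell in the frame of bin_floor between -0.027 and 0.027 m and height (world z) of each of lens_cell, film_knob, prism below 0.046 m and x of film_knob in the frame of bin_floor between -0.056 and 0.056 m and y of film_knob in the frame of bin_floor between -0.027 and 0.027 m and x of prism in the frame of bin_floor between -0.056 and 0.056 m and y of prism in the frame of bin_floor between -0.027 and 0.027 m), for 0.2 s.
3. a deep case sits squarely on the bottom case (((horizontal distance between deep1 and column below 0.01 m and angle between the x axis of deep1 and the x axis of station, either way round below 0.12 rad and angle between the z axis of deep1 and the z axis of station, either way round below 0.06 rad and height (world z) of deep1 between 0.055 and 0.075 m and linear speed of deep1 below 0.02 m/s) or (horizontal distance between deep2 and column below 0.01 m and angle between the x axis of deep2 and the x axis of station, either way round below 0.12 rad and angle between the z axis of deep2 and the z axis of station, either way round below 0.06 rad and height (world z) of deep2 between 0.055 and 0.075 m and linear speed of deep2 below 0.02 m/s))), for 0.2 s.
At the end, for the whole second after the job is handed in: Tray down (under 0.05 rad); the three parts inside the bottom case, below its rim; every case present at rest in one column on it: centre within 10 mm of the column's axis, length within 0.12 rad, level within 0.06 rad, both deep cases lowest (centres below 115 mm) (all of step 2 and horizontal distance between each of deep1, deep2, flat1, flat2, flat3, flat4 and column below 0.01 m and angle between the x axis of each of deep1, deep2, flat1, flat2, flat3, flat4 and the x axis of station, either way round below 0.12 rad and angle between the z axis of each of deep1, deep2, flat1, flat2, flat3, flat4 and the z axis of station, either way round below 0.06 rad and height (world z) of deep1 between 0.055 and 0.115 m and linear speed of each of deep1, deep2, flat1, flat2, flat3, flat4 below 0.02 m/s and height (world z) of deep2 between 0.055 and 0.115 m and height (world z) of each of flat1, flat2, flat3, flat4 above 0.055 m); the robot touches nothing.
It fails at once if the tray comes down faster than 2 rad/s (slammed) (velocity of joint tray below -2 rad/s).
It fails at once if a bystander is shifted by more than 60 mm (distance of any of film_tin, camera, cleaner, screwdriver, pliers, grease_jar, phone from where it was at the start of the episode above 0.06 m).
It fails at once if the camera, the bottle or the jar is knocked over (angle between any of camera, cleaner, grease_jar's own z axis and vertical above 0.7 rad).
Of flat1, flat2, flat3, flat4 only 2 to 4 are there at a start; the rules pass over those that are not, and their reading is None.
At some moment in a run one of flat1, flat2, flat3, flat4 may be knocked a few centimetres aside while the robot is not near it.
Once in a run the grip may slacken for a moment while it holds something.
It also fails if it takes over 210 s, if anything falls off the work surface, if the arm or the gripper's body presses on something with over 40 N, if the wrist force passes 120 N, or if a joint passes its speed limit or range.

ROBOT

A 6-joint arm with a two-finger parallel gripper is mounted at the origin on the work surface. World frame = base frame: x ahead of the robot, y to its left, z up, the work surface at z = 0. Lengths are in mm, angles in rad, forces in N, time in s.
With the tool pointing down it reaches from about 350 to 875 mm from the base axis. Payload 4.2 kg.
Tool frame: the origin (TCP) lies on the mounting face of the last link; the fingertips stand 173 mm ahead of it and the grasp point (between the pads) lies grip_point_offset ahead of it (grip_point_offset is the distance from the TCP to the grasp point, in mm); z points along the fingers, y is the line along which they close (so a half turn about z gives the same grasp; the last joint's range is limited). The gripper opens to 85 mm and grips with 20 to 120 N. Pads are 22 mm wide; open, the fingers measure 114 mm over their backs; the gripper's body (76 mm by 85 mm) begins 54 mm behind the grasp point. The pads swing forward as they close: fully open they stand 13 mm farther back than shut.
Start: joints at [1.383, 0.385, 0.008, 0, -1.194, -0.259], TCP at [270.018, 563.64, 404.712] pointing down, gripper open.
Joint ranges: [-3.14, 3.14], [-1.21, 2.06], [-1.07, 1.41], [-3.16, 2.05], [-2.99, -0.16], [-3.1, 3.1]. Speed limits (rad/s): [2.79, 2.79, 3.14, 3.14, 3.14, 3.14].

INTERFACE

Orientations are given as a unit quaternion [x, y, z, w].
In Python, from bench import read_state, get_image, job_done, recognise, place_of, grip_point_offset gives the robot as it stands. The module is installed in compiled form; this text tells all that it offers.
- The arm moves only by the tool carry_out, never from a script. Its arguments are lists of equal length, an entry for each row: "slide": the shift along the tool's x, y, z in m, a list of three; "roll": the turn about the tool's z in degrees; "claw": the finger opening in m, from 0 to 0.0854. A call has 1 to 8 rows; each row is the pose to reach, as a shift and turn from the pose commanded when the call began, along the tool's axes at that moment; what a row does not reach only later rows make up. A row lasts 1/8 s, in which the tool goes at most 62.5 mm and 10.7 degrees, less where a joint would pass 70% of its speed; a pose out of reach is approached as far as the arm can. A call with a gripper value outside its range is refused whole. The fingers move at their own pace and stop on an object; the grip force is fixed at half the most. Time passes only in rows, so rows that repeat a pose let the fingers close. It gives the time, the measured TCP pose, the force, the opening and the grip force at its end, in the units of the state.
- read_state(): the state, without advancing time (a new reading comes with each control period).
- get_image(name): name is "scene" or "top"; returns a dict with "img" (384x512x3 uint8, red, green, blue), "z_map" (384x512 float32, mm along the optical axis (not along the pixel's ray), 0 where there is no reading), "mtx" (3x3 intrinsics, pixels), "k1" (the pictures are not rectified: a ray, as slopes to the right and down, at radius r is drawn at 1 + k1 r^2 times it, then the intrinsics apply), "world_from_camera" (4x4, takes a point from camera to world coordinates). Camera axes: x right, y up, looking along -z (the intrinsics and any distortion apply to the point x, -y, -z); pixel columns grow to the right and rows downward; lengths in mm; the calibration is good to about 2 mm. A picture is of the moment at which its call begins.
- job_done(): hands the job in; it is judged then, once.
Trained networks look in a picture, given as the dict that the camera call returned (one of the last four; its "shot" number tells which), for a name from the list of things; names that differ only in an ending like _2 or _b are one class to them, and where a whole thing is asked for, a point or a joint stands for the part that bears it (a point fixed in the world has none). Each returns a list of dicts, best first, with "conf" (0 to 1); they miss things now and then, are a little off and sometimes report something else, mostly with a low value. They report only what shows in the picture. A call takes as long as a camera call. They do not tell look-alikes from the thing itself.
- recognise(picture, thing): "at" ([column, row] in pixels, amid what is visible of it).
- place_of(picture, thing): "at" ([column, row] in pixels: a listed point, or the origin of a listed thing).
The state is a dict: "clock": time; "joints": joint angles; "joint_vel": joint speeds; "joint_efforts": joint torques, N m; "position": TCP position; "ee_rot": TCP orientation; "contact_force": force on the tool from outside, world axes, zero at the start; "wrist_torque": the same for the moment, N m; "gripper_width": finger opening in mm; "grasp_force": force on a finger pad.
Only numpy, scipy, OpenCV 4.12 (cv2) and the standard library are available. Lean on these libraries where they do the work, as an engineer would, in place of code of your own. Each camera call takes 0.05 s, during which the arm holds its last target. There are 200 camera calls.

## Working session

There is one attempt and no reset: what is moved stays moved. The work goes in short steps, Python scripts to look and compute and a tool call to move; the robot and the scene stay as the last step left them, time stands still between calls to the robot, and variables do not carry over. Pictures are saved under pics/ and viewed, at most 14 in all, crops included, and the job is handed in when it is done.

Besides the shell and the picture viewer there is one more tool, called after "Request:" as a command line: name --pt "numbers of a row" for each row, then --argument value for the rest. carry_out: Moves the arm, as the interface text tells. Its arguments: {"type":"object","properties":{"slide":{"type":"array"},"roll":{"type":"array"},"claw":{"type":"array"}},"required":["slide","roll","claw"]}

```bash
mkdir -p pics; cat > h.py <<'E'
import numpy as np, cv2
from bench import *
def save(p,name,crop=None,scale=1):
    im=p["img"][:,:,::-1]
    if crop: x0,y0,x1,y1=crop; im=im[y0:y1,x0:x1]
    cv2.imwrite("pics/"+name,cv2.resize(im,None,fx=scale,fy=scale,interpolation=cv2.INTER_CUBIC))
def rays(p,uv):
    uv=np.asarray(uv,float).reshape(-1,2); K=np.array(p["mtx"]); k=p["k1"]
    d=(uv-[K[0,2],K[1,2]])/[K[0,0],K[1,1]]; s=d.copy()
    for _ in range(8): s=d/(1+k*(s**2).sum(1,keepdims=True))
    return np.c_[s[:,0],-s[:,1],-np.ones(len(s))]
def world(p,uv,z=None):
    """world points by plane z, or by depth map"""
    uv=np.asarray(uv,float).reshape(-1,2); T=np.array(p["world_from_camera"]); r=rays(p,uv)
    if z is None:
        i=np.round(uv).astype(int); d=p["z_map"][i[:,1],i[:,0]]
        return (r*d[:,None])@T[:3,:3].T+T[:3,3]
    w=r@T[:3,:3].T; return T[:3,3]+w*((z-T[2,3])/w[:,2])[:,None]
def cloud(p):
    h,w=p["z_map"].shape; v,u=np.mgrid[:h,:w]
    return world(p,np.c_[u.ravel(),v.ravel()]).reshape(h,w,3)
E
python3 - <<'E'
from h import *
print(grip_point_offset if not callable(grip_point_offset) else grip_point_offset())
s=read_state(); print(s)
for n in("scene","top"):
    p=get_image(n); save(p,n+"0.png",scale=1.5); print(n,np.array(p["world_from_camera"]).round(2).tolist(),p["mtx"],p["k1"],p["shot"])
    for t in ["deep1","flat1","tray_handle","tray_hinge","column","lens_cell","film_knob","prism","camera","cleaner","grease_jar","phone","pliers","screwdriver","film_tin"]:
        r=place_of(p,t); print(t,[(np.round(a["at"]).tolist(),round(a["conf"],2),world(p,a["at"]).round()[0].tolist()) for a in r[:6]])
E
```

```text
154.70000000000002
{'clock': 0.0, 'joints': array([ 1.38260683e+00,  3.85527675e-01,  6.63382232e-03, -5.31767506e-04,
       -1.19401893e+00, -2.58594857e-01]), 'joint_vel': array([-0.00157614,  0.00130608, -0.00032706,  0.00082326, -0.00116241,
        0.00146638]), 'joint_efforts': array([ 3.55506718e-04, -3.92287624e+01,  1.88399470e+01,  4.18612137e+00,
       -4.69117003e-03, -2.62673638e-06]), 'position': array([269.91847025, 563.47044839, 403.63688928]), 'ee_rot': array([ 9.75129252e-01, -2.21634294e-01, -2.09731766e-04,  1.06627212e-03]), 'contact_force': array([-0.39809133,  0.47234827, -0.19995257]), 'wrist_torque': array([ 0.01548223,  0.02906236, -0.00511916]), 'grasp_force': 0.0, 'gripper_width': 85.331899159315}
scene [[-0.56, -0.7, 0.45, 1059.67], [0.83, -0.48, 0.29, 263.85], [0.01, 0.54, 0.84, 1065.85], [0.0, 0.0, 0.0, 1.0]] [[452.75710083   0.         269.91911684]
 [  0.         452.75710083 186.24463874]
 [  0.           0.           1.        ]] -0.07106111725283748 1
deep1 [([237.0, 205.0], 0.7, [608.0, -126.0, 43.0]), ([223.0, 139.0], 0.59, [451.0, -290.0, 40.0
[... 2382 characters left out ...]
[498.0, 167.0, 54.0])]
film_knob [([167.0, 215.0], 0.45, [509.0, 209.0, 52.0])]
prism [([154.0, 212.0], 0.6, [518.0, 248.0, 62.0])]
camera [([183.0, 139.0], 0.76, [746.0, 151.0, 91.0])]
cleaner [([148.0, 154.0], 0.77, [703.0, 269.0, 65.0])]
grease_jar [([319.0, 271.0], 0.7, [324.0, -276.0, 44.0]), ([167.0, 216.0], 0.34, [504.0, 207.0, 51.0]), ([210.0, 218.0], 0.28, [500.0, 76.0, 8.0])]
phone [([151.0, 272.0], 0.8, [327.0, 266.0, 11.0]), ([277.0, 233.0], 0.61, [446.0, -146.0, 26.0])]
pliers [([310.0, 146.0], 0.7, [742.0, -264.0, 5.0]), ([214.0, 219.0], 0.58, [496.0, 61.0, 7.0])]
screwdriver [([247.0, 256.0], 0.61, [374.0, -47.0, 22.0])]
film_tin [([292.0, 269.0], 0.53, [331.0, -192.0, 19.0])]
```

View pics/top0.png

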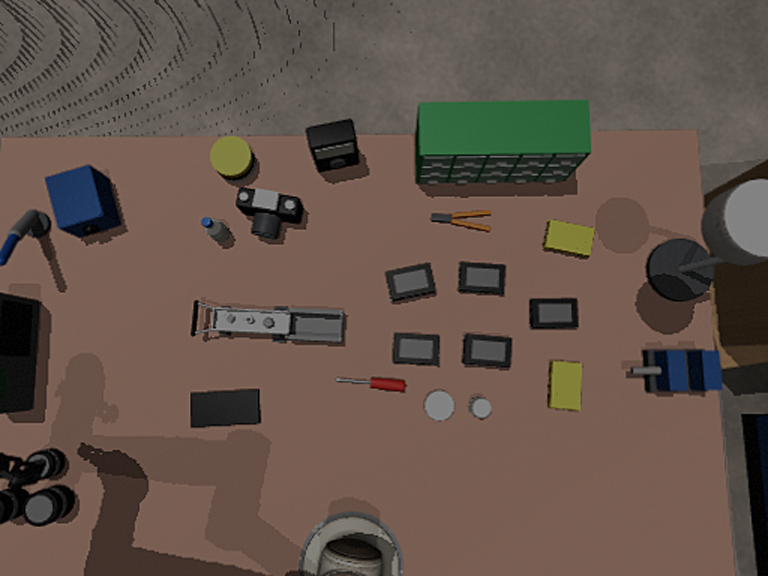

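View pics/scene0.png

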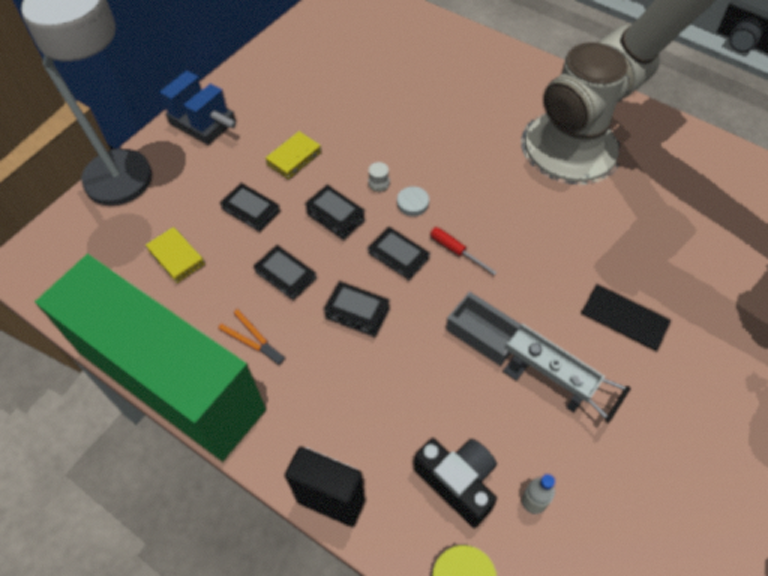

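The top view shows five black cases at about (410,281) and (487,351), both deep, and (482,278), (416,349) and (554,313), all flat (pixels in the 1.5x picture). The yellow boxes at (569,238) and (566,386) are look-alikes and not meant. The station lies at (195–345, 325) with its handle on the left, the phone at (225,408) and the camera at (268,212).

```bash
cat >> h.py <<'E'
def cases(p,zmin=14,near=None):
    c=cloud(p); im=p["img"].astype(int); z=c[:,:,2]
    sat=im.max(2)-im.min(2)
    m=((z>zmin)&(z<60)&(sat<40)&(c[:,:,0]>340)&(c[:,:,0]<700)&(c[:,:,1]<-70)&(c[:,:,1]>-580)).astype(np.uint8)
    n,l,st,_=cv2.connectedComponentsWithStats(m); out=[]
    for i in range(1,n):
        if st[i,4]<150: continue
        h=np.median(z[l==i]); q=c[(l==i)&(abs(z-h)<7)]
        (x,y),(a,b),t=cv2.minAreaRect(q[:,:2].astype(np.float32))
        if a<b: t+=90; a,b=b,a
        t=(t+90)%180-90
        md=(np.percentile(q[:,0],[2,98]).mean(),np.percentile(q[:,1],[2,98]).mean())
        out.append((round(x,1),round(y,1),round(float(h),1),round(a),round(b),round(t,1)))
    return out
E
python3 - <<'E'
from h import *
from scipy.spatial.transform import Rotation as R
for n in("top","scene"):
    p=get_image(n); print(n)
    for o in cases(p): print(o)
    for t,z in (("tray_handle",57),("tray_hinge",47),("column",46),("bin_floor",4)):
        r=place_of(p,t)[0]; print(t,r["conf"],world(p,r["at"],z).round(1))
    c=cloud(p); 
    m=((c[:,:,2]>35)&(c[:,:,2]<75)&(c[:,:,0]>430)&(c[:,:,0]<590)&(c[:,:,1]>-30)&(c[:,:,1]<360)); q=c[m]
    if n=="top": save(p,"st.png",(110,180,250,250),5)
    print(cv2.minAreaRect(q[:,:2].astype(np.float32)))
    # table check
    m=(abs(c[:,:,2])<12)&(c[:,:,0]>350)&(c[:,:,0]<700)&(abs(c[:,:,1])<400); print("table",np.median(c[m][:,2]),np.percentile(c[m][:,2],[10,90]))
s=read_state();M=R.from_quat(s["ee_rot"]).as_matrix();print(M.round(3))
E
```

```text
top
(596.3, -133.6, 40.8, 101, 65, -78.5)
(604.8, -293.6, 26.8, 103, 65, 85.3)
(524.0, -449.3, 26.6, 103, 63, 89.2)
(450.3, -143.4, 26.8, 100, 65, 85.9)
(444.5, -298.8, 40.7, 104, 65, 84.5)
tray_handle 0.92 [[516.3 329.   57. ]]
tray_hinge 0.95 [[519.2 131.   47. ]]
column 0.88 [[511.   61.5  46. ]]
bin_floor 0.7 [[509.   68.5   4. ]]
((511.7803649902344, 173.19183349609375), (315.5915222167969, 73.81562042236328), 86.90514373779297)
table 0.9385663051439224 [-2.56326475  4.61807173]
scene
(527.7, -446.0, 25.2, 107, 68, -88.7)
(446.2, -295.5, 38.7, 100, 68, 84.5)
(454.9, -142.1, 25.2, 100, 69, 86.4)
(607.0, -289.6, 25.2, 103, 66, 85.5)
(598.8, -132.9, 38.8, 101, 68, -77.9)
tray_handle 0.6 [[520.8 328.5  57. ]]
tray_hinge 0.73 [[539.2  78.7  47. ]]
column 0.57 [[506.9  64.8  46. ]]
bin_floor 0.85 [[509.2  81.6   4. ]]
((511.86187744140625, 174.80288696289062), (317.6097106933594, 77.00057220458984), 85.98422241210938)
table -0.339847947864655 [-3.1511525  2.7529964]
[[ 0.902 -0.432 -0.   ]
 [-0.432 -0.902  0.   ]
 [-0.    -0.    -1.   ]]
```

View pics/st.png

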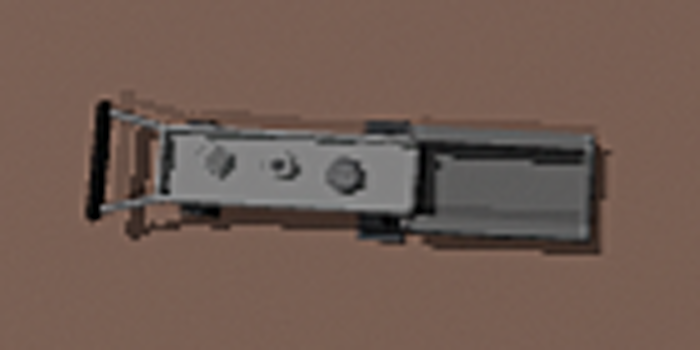

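The crop shows the tray holding the prism (220,160), knob (285,163) and lens cell (347,175). The handle bar runs from (102,100) to (93,218), and the case opening spans 430–595.

```bash
python3 - <<'E'
from h import *
for n in("top","scene"):
    p=get_image(n); c=cloud(p); z=c[:,:,2]
    B=(c[:,:,0]>430)&(c[:,:,0]<590)
    for nm,a,b,y0,y1 in (("case",38,54,-10,112),("tray",52,75,135,285),("bar",45,70,312,350)):
        q=c[B&(z>a)&(z<b)&(c[:,:,1]>y0)&(c[:,:,1]<y1)]
        print(n,nm,len(q),cv2.minAreaRect(q[:,:2].astype(np.float32)), q.mean(0).round(1))
    print(place_of(p,"tray"))
E
```

```text
top case 215 ((503.2043151855469, 63.80656051635742), (96.00609588623047, 68.41581726074219), 86.43667602539062) [502.7  59.3  46.2]
top tray 484 ((512.3876342773438, 210.67428588867188), (149.83290100097656, 48.202545166015625), 86.45167541503906) [513.4 211.6  59.4]
top bar 88 ((519.9752197265625, 322.79937744140625), (20.23638343811035, 73.99679565429688), 88.9808120727539) [519.4 323.9  61.4]Traceback (most recent call last):
  File "<stdin>", line 8, in <module>
ValueError: it knows: bin_floor, camera, cleaner, column, deep, film_knob, film_tin, flat, grease_jar, lens_cell, phone, pliers, prism, screwdriver, station, tray_handle, tray_hinge
```

Request:
carry_out --pt "0.328 0.105 0.09" --pt "0.328 0.105 0.09" --pt "0.328 0.105 0.09" --pt "0.328 0.105 0.09" --pt "0.328 0.105 0.09" --pt "0.328 0.105 0.09" --pt "0.328 0.105 0.09" --pt "0.328 0.105 0.09" --roll '[-22,-22,-22,-22,-22,-22,-22,-22]' --claw '[0.035,0.035,0.035,0.035,0.035,0.035,0.035,0.035]'

```text
clock: 3.15
position: [520.4, 327.4, 314.9]
ee_rot: [1.0, -0.031, 0.0, -0.0]
contact_force: [0.8, -0.0, 0.3]
gripper_width: 35.0
grasp_force: 0.0
```

```bash
cat >> h.py <<'E'
from scipy.spatial.transform import Rotation as R
U=np.array([0.062,0.998]); O=np.array([504.5,66.])
def go(x,y,ztcp,yang=None,s=None):
    """slide (m) and roll (deg) from present pose; yang: wanted world angle of tool y (mod 180)"""
    s=s or read_state(); M=R.from_quat(s["ee_rot"]).as_matrix(); d=M.T@(np.array([x,y,ztcp])-s["position"])
    a=np.degrees(np.arctan2(M[1,1],M[0,1])); r=0 if yang is None else -(((yang-a)+90)%180-90)
    print("pos",s["position"].round(1),"slide",(d/1000).round(4),"roll",round(r,1),"yang",round(a,1),"j",np.round(s["joints"],2),"w",round(s["gripper_width"],1),"gf",s["grasp_force"],"t",s["clock"])
E
python3 - <<'E'
from h import *
go(520.5,327.5,57+154.7,86.45)
p=get_image("scene"); save(p,"hd.png",(340,200,480,300),5)
p=get_image("top"); save(p,"hdt.png",(100,170,200,250),5)
E
```

```text
pos [520.4 327.4 314.9] slide [ 0.     -0.      0.1032] roll -0.1 yang -93.6 j [ 0.82  0.44 -0.14  0.   -0.99  0.68] w 35.0 gf 0.0 t 3.15
```

View pics/hd.png

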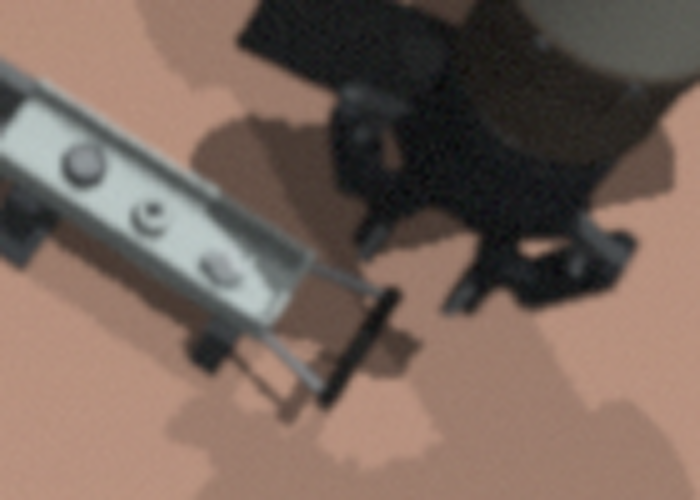

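The open fingers stand over the bar (crop 360,350) with the tray end clear.

Request:
carry_out --pt "0 0 0.05" --pt "0 0 0.09" --pt "0 0 0.103" --pt "0 0 0.103" --pt "0 0 0.103" --pt "0 0 0.103" --pt "0 0 0.103" --pt "0 0 0.103" --roll '[0,0,0,0,0,0,0,0]' --claw '[0.035,0.035,0.035,0.035,0.0,0.0,0.0,0.0]'

```text
clock: 4.25
position: [520.9, 327.3, 213.8]
ee_rot: [1.0, -0.031, 0.001, -0.001]
contact_force: [-0.9, -0.9, 5.4]
gripper_width: 8.1
grasp_force: 58.7
```

```bash
python3 - <<'E'
from h import *
go(520.5,327.5,57+154.7,86.45); print(read_state()["contact_force"])
for t in np.arange(0,1.11,.1):
    x=198*np.cos(t)-10*np.sin(t); z=198*np.sin(t)+10*np.cos(t); print(round(t,2),round((x-198)/1000,4),round((10-z)/1000,4))
E
```

```text
pos [520.9 327.3 213.8] slide [-0.0004 -0.0001  0.0021] roll -0.0 yang -93.6 j [ 0.82  0.56 -0.24  0.   -0.77  0.68] w 8.1 gf 58.706873059272766 t 4.25
[-0.85582477 -0.92017368  5.39231612]
0.0 0.0 0.0
0.1 -0.002 -0.0197
0.2 -0.0059 -0.0391
0.3 -0.0118 -0.0581
0.4 -0.0195 -0.0763
0.5 -0.029 -0.0937
0.6 -0.0402 -0.1101
0.7 -0.053 -0.1252
0.8 -0.0672 -0.139
0.9 -0.0828 -0.1513
1.0 -0.0994 -0.162
1.1 -0.1171 -0.171
```

Request:
carry_out --pt "0 0.001 -0.01" --pt "0 0.002 -0.02" --pt "0 0.004 -0.029" --pt "0 0.006 -0.039" --pt "0 0.009 -0.049" --pt "0 0.012 -0.058" --pt "0 0.0155 -0.067" --pt "0 0.0195 -0.076" --roll '[0,0,0,0,0,0,0,0]' --claw '[0,0,0,0,0,0,0,0]'

```text
clock: 5.25
position: [519.5, 308.7, 289.1]
ee_rot: [1.0, -0.031, 0.001, -0.002]
contact_force: [2.6, 4.0, -3.2]
gripper_width: 8.0
grasp_force: 58.3
```

```bash
python3 - <<'E'
from h import *
go(520.5,327.5,57+154.7,86.45); print(read_state()["contact_force"])
p=get_image("scene"); save(p,"lift.png",(300,180,480,300),4)
E
```

```text
pos [519.5 308.7 289.1] slide [-0.0004 -0.0186  0.0775] roll -0.0 yang -93.6 j [ 0.8   0.45 -0.2  -0.   -0.92  0.71] w 8.0 gf 58.31920266151428 t 5.25
[ 2.61170962  4.02942966 -3.16413479]
```

View pics/lift.png

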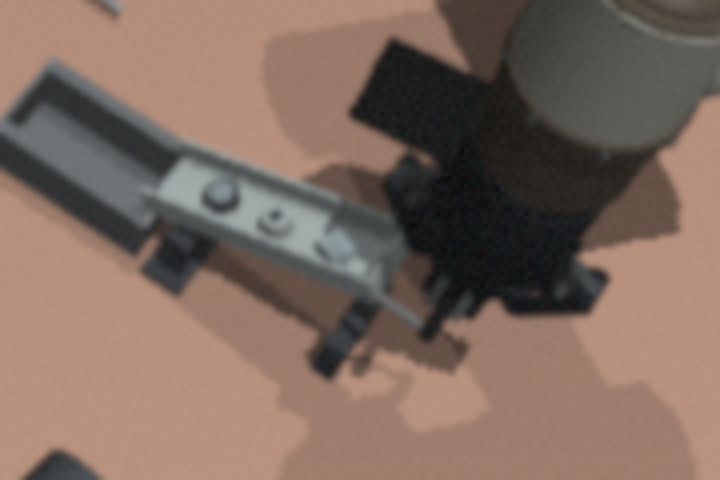

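The tray is lifted by about 0.4 rad with the bar held, and the parts still lie in the tray at crop (220,195), (275,220) and (335,245).

Request:
carry_out --pt "0 0.0095 -0.0174" --pt "0 0.0207 -0.0338" --pt "0 0.0335 -0.0489" --pt "0 0.0477 -0.0627" --pt "0 0.0633 -0.075" --pt "0 0.0715 -0.0805" --pt "0 0.0799 -0.0857" --pt "0 0.0799 -0.0857" --roll '[0,0,0,0,0,0,0,0]' --claw '[0,0,0,0,0,0,0,0]'

```text
clock: 6.3
position: [514.1, 229.7, 378.5]
ee_rot: [1.0, -0.031, 0.003, -0.004]
contact_force: [-4.6, 9.0, 14.6]
gripper_width: 7.8
grasp_force: 59.4
```

Request:
carry_out --pt "0 0.0085 -0.0047" --pt "0 0.0125 -0.0065" --pt "0 0.0125 -0.0065" --pt "0 0.0125 -0.0065" --pt "0 0.0125 -0.0065" --pt "0 0.0125 -0.0065" --pt "0 0.0125 -0.0065" --pt "0 0.0125 -0.0065" --roll '[0,0,0,0,0,0,0,0]' --claw '[0,0,0,0,0,0,0,0]'

```text
clock: 7.3
position: [513.3, 217.8, 385.0]
ee_rot: [1.0, -0.03, 0.004, -0.004]
contact_force: [-4.0, 9.1, 14.0]
gripper_width: 7.6
grasp_force: 59.4
```

```bash
python3 - <<'E'
from h import *
go(520.5,327.5,57+154.7,86.45); print(read_state()["contact_force"])
p=get_image("scene"); save(p,"lift2.png",(280,160,480,300),4)
E
```

```text
pos [513.3 217.8 385. ] slide [-0.0006 -0.1084  0.1743] roll 0.1 yang -93.5 j [ 0.69  0.28 -0.19 -0.   -1.08  0.82] w 7.6 gf 59.42620575428009 t 7.3
[-4.04193065  9.06392446 14.0293358 ]
```

View pics/lift2.png

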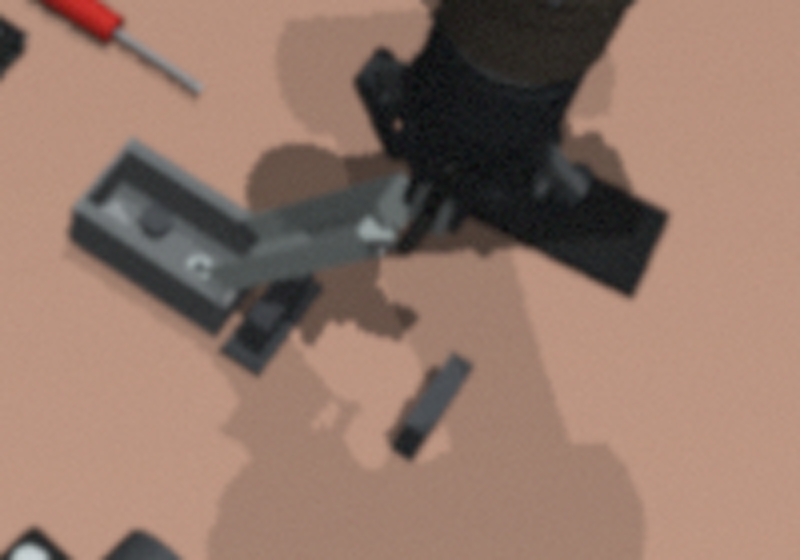

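The lens cell (155,220) and the knob (200,265) are in the case. The pale patches at (120,205) and (375,235) are unclear, and one of them may be the prism.

```bash
python3 - <<'E'
from h import *
for n in("scene","top"):
    p=get_image(n)
    for t in("prism","film_knob","lens_cell"):
        print(n,t,[(np.round(a["at"]).tolist(),round(a["conf"],2),world(p,a["at"]).round()[0].tolist()) for a in recognise(p,t)[:3]])
    if n=="top": save(p,"lift3.png",(140,180,250,250),6)
    else:
        c=cloud(p); print(c[160+225:160+245:5][:,0].shape if 0 else c[215:223:2,370:378:2,2].round())
E
```

```text
scene prism []
scene film_knob [([342.0, 223.0], 0.6, [502.0, 126.0, 47.0]), ([266.0, 169.0], 0.48, [460.0, -136.0, 24.0])]
scene lens_cell [([320.0, 216.0], 0.56, [498.0, 63.0, 15.0]), ([222.0, 142.0], 0.27, [461.0, -286.0, 36.0])]
[[148. 195. 193. 189.]
 [194. 192. 187. 187.]
 [194. 189. 186. 188.]
 [186. 192. 200. 209.]]
top prism [([308.0, 143.0], 0.47, [750.0, -256.0, 11.0])]
top film_knob [([292.0, 268.0], 0.17, [333.0, -192.0, 13.0])]
top lens_cell []
```

View pics/lift3.png

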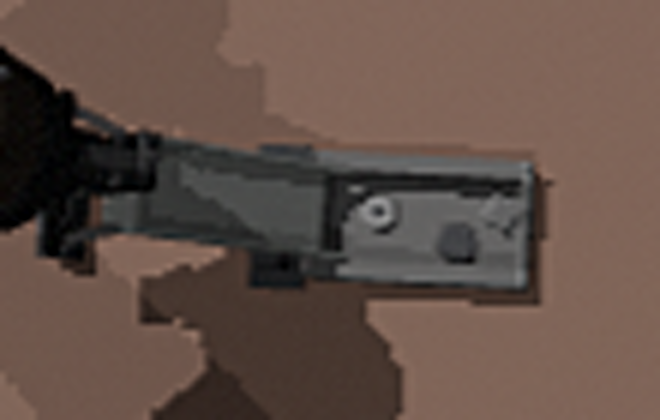

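All three parts are in the case: knob (377,212), lens cell (458,243) and prism (500,213). The tray is empty, so I lower it along the same arc.

Request:
carry_out --pt "0 -0.0125 0.0062" --pt "0 -0.0208 0.0115" --pt "0 -0.0291 0.0169" --pt "0 -0.037 0.023" --pt "0 -0.0447 0.0292" --pt "0 -0.0589 0.043" --pt "0 -0.0717 0.0581" --pt "0 -0.0829 0.0745" --roll '[0,0,0,0,0,0,0,0]' --claw '[0,0,0,0,0,0,0,0]'

```text
clock: 8.75
position: [518.8, 299.4, 307.9]
ee_rot: [1.0, -0.031, 0.002, -0.001]
contact_force: [1.4, 1.5, 3.2]
gripper_width: 7.8
grasp_force: 61.3
```

Request:
carry_out --pt "0 -0.0095 0.0174" --pt "0 -0.0172 0.0356" --pt "0 -0.0231 0.0546" --pt "0 -0.0255 0.0645" --pt "0 -0.027 0.074" --pt "0 -0.0285 0.084" --pt "0 -0.029 0.0937" --pt "0 -0.029 0.095" --roll '[0,0,0,0,0,0,0,0]' --claw '[0,0,0,0,0,0,0,0]'

```text
clock: 9.75
position: [520.9, 327.5, 213.7]
ee_rot: [1.0, -0.031, 0.001, 0.0]
contact_force: [-4.8, 0.0, 25.5]
gripper_width: 7.4
grasp_force: 66.9
```

```bash
python3 - <<'E'
from h import *
go(520.5,327.5,57+154.7,86.45); print(read_state()["contact_force"])
E
```

```text
pos [520.9 327.5 213.7] slide [-0.0004  0.0001  0.002 ] roll 0.0 yang -93.5 j [ 0.82  0.56 -0.24  0.   -0.77  0.68] w 7.4 gf 66.92006707191467 t 9.75
[-4.78878393  0.03888977 25.48966405]
```

Request:
carry_out --pt "0 0 0" --pt "0 0 0" --pt "0 0 0" --pt "0 0 -0.05" --pt "0 0 -0.1" --pt "0 0 -0.15" --pt "0 0 -0.15" --pt "0 0 -0.15" --roll '[0,0,0,0,0,0,0,0]' --claw '[0.03,0.03,0.03,0.03,0.03,0.085,0.085,0.085]'

```text
clock: 10.75
position: [520.0, 326.8, 359.3]
ee_rot: [0.999, -0.032, -0.001, 0.001]
contact_force: [0.7, -0.1, 0.4]
gripper_width: 82.0
grasp_force: 0.0
```

```bash
python3 - <<'E'
from h import *
go(597.5,-133.3,300,11.8); print(read_state()["contact_force"])
for n in("scene","top"):
    p=get_image(n); c=cloud(p); q=c[(c[:,:,2]>50)&(c[:,:,2]<80)&(abs(c[:,:,0]-513)<18)&(c[:,:,1]>150)&(c[:,:,1]<280)]
    print(n,len(q),np.polyfit(q[:,1],q[:,2],1) if len(q)>10 else 0); print(*cases(p),sep="\n")
E
```

```text
pos [520.  326.8 359.3] slide [0.1066 0.4542 0.0596] roll 74.6 yang -93.6 j [ 0.82  0.4  -0.09 -0.   -1.09  0.68] w 82.0 gf 0.0 t 10.75
[ 0.74688461 -0.14693597  0.40016089]
scene 438 [2.25180784e-02 4.74272529e+01]
(527.3, -446.9, 25.3, 106, 67, -89.4)
(447.3, -295.2, 38.5, 100, 65, 81.6)
(453.3, -143.1, 25.0, 101, 68, 86.6)
(606.9, -289.9, 25.0, 102, 66, 85.4)
(600.0, -132.6, 38.8, 100, 67, -78.1)
top 335 [1.39090201e-03 5.26707039e+01]
(596.4, -133.6, 40.7, 101, 65, -79.5)
(604.6, -293.6, 26.9, 104, 65, 86.0)
(524.0, -449.1, 26.8, 101, 63, 89.7)
(450.4, -143.4, 26.8, 100, 65, 85.8)
(444.5, -298.6, 41.1, 104, 64, 84.6)
```

Request:
carry_out --pt "0.106 0.454 0.06" --pt "0.106 0.454 0.06" --pt "0.106 0.454 0.06" --pt "0.106 0.454 0.06" --pt "0.106 0.454 0.06" --pt "0.106 0.454 0.06" --pt "0.106 0.454 0.06" --pt "0.106 0.454 0.06" --roll '[75,75,75,75,75,75,75,75]' --claw '[0.085,0.085,0.085,0.085,0.085,0.085,0.085,0.085]'

```text
clock: 11.85
position: [597.3, -135.5, 297.8]
ee_rot: [0.773, -0.635, -0.002, 0.001]
contact_force: [-0.4, 0.5, -0.5]
gripper_width: 84.8
grasp_force: 0.0
```

```bash
python3 - <<'E'
from h import *
go(598,-133.2,180,11.5)
E
```

```text
pos [ 597.3 -135.5  297.8] slide [-0.0021 -0.0017  0.1178] roll -0.3 yang -168.8 j [ 0.04  0.46 -0.17 -0.   -0.95  0.15] w 84.8 gf 0.0 t 11.85
```

Request:
carry_out --pt "-0.001 0 0.06" --pt "-0.001 0 0.1" --pt "-0.001 0 0.118" --pt "-0.001 0 0.118" --pt "-0.001 0 0.118" --pt "-0.001 0 0.118" --pt "-0.001 0 0.118" --pt "-0.001 0 0.118" --roll '[0,0,0,0,0,0,0,0]' --claw '[0.085,0.085,0.085,0.085,0.0,0.0,0.0,0.0]'

```text
clock: 12.85
position: [598.3, -131.3, 184.5]
ee_rot: [0.774, -0.633, 0.001, -0.001]
contact_force: [-0.8, 2.3, 7.8]
gripper_width: 62.9
grasp_force: 65.4
```

```bash
python3 - <<'E'
from h import *
s=read_state(); go(504.5,66,300,-3.55); print(s["contact_force"])
E
```

```text
pos [ 598.3 -131.3  184.5] slide [-0.2119  0.0524 -0.1159] roll 15.0 yang -168.6 j [ 0.05  0.59 -0.27  0.   -0.71  0.15] w 62.9 gf 65.37699937820435 t 12.85
[-0.82828088  2.30142118  7.78982301]
```

Request:
carry_out --pt "0 0 -0.05" --pt "0 0 -0.1" --pt "-0.212 0.052 -0.116" --pt "-0.212 0.052 -0.116" --pt "-0.212 0.052 -0.116" --pt "-0.212 0.052 -0.116" --pt "-0.212 0.052 -0.116" --pt "-0.212 0.052 -0.116" --roll '[0,0,15,15,15,15,15,15]' --claw '[0,0,0,0,0,0,0,0]'

```text
clock: 13.85
position: [504.5, 65.8, 298.2]
ee_rot: [-0.685, 0.729, 0.0, -0.0]
contact_force: [1.0, -0.2, -2.2]
gripper_width: 62.8
grasp_force: 68.1
```

```bash
python3 - <<'E'
from h import *
s=read_state(); go(504.5,66,232,-3.55); print(s["contact_force"])
for n in ("scene","top"):
    p=get_image(n); c=cloud(p); z=c[:,:,2]; print(recognise(p,"deep1")[:3])
    if n=="scene": save(p,"c1.png",(250,130,450,280),4)
E
```

```text
pos [504.5  65.8 298.2] slide [-0.0002 -0.      0.0662] roll -0.0 yang 176.4 j [ 0.45  0.3  -0.42 -0.   -0.85 -0.51] w 62.8 gf 68.13997864723206 t 13.85
[ 1.03658548 -0.20340945 -2.17838759]
[{'at': [224.8, 141.9], 'conf': 0.97}, {'at': [331.1, 198.9], 'conf': 0.73}, {'at': [167.3, 141.1], 'conf': 0.63}]
[{'at': [325.1, 232.9], 'conf': 0.79}, {'at': [221.5, 213.2], 'conf': 0.5}]
```

View pics/c1.png

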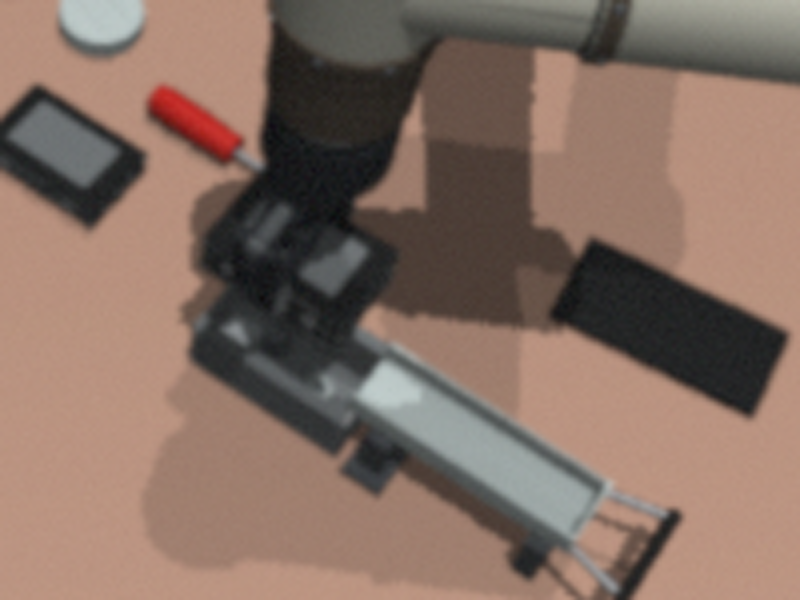

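The tray is down and empty. The case hangs level over the bottom case, lengthways.

Request:
carry_out --pt "0 0 0.03" --pt "0 0 0.05" --pt "0 0 0.06" --pt "0 0 0.064" --pt "0 0 0.066" --pt "0 0 0.067" --pt "0 0 0.067" --roll '[0,0,0,0,0,0,0]' --claw '[0,0,0,0,0,0,0]'

```text
clock: 14.92
position: [504.8, 66.1, 231.8]
ee_rot: [-0.685, 0.729, -0.0, 0.0]
contact_force: [-0.2, -0.1, -1.7]
gripper_width: 62.9
grasp_force: 68.1
```

```bash
python3 - <<'E'
from h import *
s=read_state(); go(504.5,66,232,-3.55); print(s["contact_force"])
E
```

```text
pos [504.8  66.1 231.8] slide [ 0.0001  0.0003 -0.0002] roll -0.0 yang 176.4 j [ 0.45  0.39 -0.49  0.   -0.68 -0.51] w 62.9 gf 68.09921264648438 t 14.925
[-0.1515247  -0.0949637  -1.71954031]
```

Request:
carry_out --pt "0 0 0.001" --pt "0 0 0.002" --pt "0 0 0.003" --pt "0 0 0.003" --roll '[0,0,0,0]' --claw '[0,0,0,0]'

```text
clock: 15.42
position: [504.7, 66.1, 230.4]
ee_rot: [-0.685, 0.729, -0.0, 0.0]
contact_force: [-5.4, 1.1, 12.3]
gripper_width: 63.0
grasp_force: 69.8
```

Request:
carry_out --pt "0 0 -0.002" --pt "0 0 -0.002" --pt "0 0 -0.002" --pt "0 0 -0.04" --pt "0 0 -0.1" --pt "0 0 -0.12" --pt "0 0 -0.12" --roll '[0,0,0,0,0,0,0]' --claw '[0.085,0.085,0.085,0.085,0.085,0.085,0.085]'

```text
clock: 16.3
position: [504.9, 66.1, 350.0]
ee_rot: [-0.685, 0.729, -0.001, 0.002]
contact_force: [0.2, -0.4, -0.5]
gripper_width: 85.4
grasp_force: 0.0
```

```bash
python3 - <<'E'
from h import *
go(445.7,-297,300,-6.5)
for n in("scene","top"):
    p=get_image(n); print(n,*cases(p),sep="\n"); print(place_of(p,"column")[:1],place_of(p,"deep1")[:2])
E
```

```text
pos [504.9  66.1 350. ] slide [0.3662 0.0365 0.0491] roll 2.9 yang 176.4 j [ 0.45  0.24 -0.35  0.   -0.97 -0.51] w 85.4 gf 0.0 t 16.3
scene
(527.6, -445.6, 25.3, 105, 66, 88.4)
(447.0, -296.0, 38.5, 102, 67, 83.6)
(453.7, -142.5, 25.0, 101, 67, 85.9)
(608.1, -290.0, 25.0, 104, 66, 86.3)
[{'at': [319.5, 212.5], 'conf': 0.83}] [{'at': [222.6, 141.3], 'conf': 0.93}, {'at': [319.1, 208.8], 'conf': 0.67}]
top
(604.8, -293.3, 26.7, 104, 65, 85.4)
(524.0, -449.2, 26.7, 100, 63, 89.6)
(450.4, -143.6, 27.1, 101, 64, 86.0)
(444.6, -298.7, 40.8, 104, 65, 84.7)
[{'at': [211.1, 218.1], 'conf': 0.71}] [{'at': [323.7, 233.0], 'conf': 0.7}, {'at': [213.2, 214.0], 'conf': 0.68}]
```

Request:
carry_out --pt "0.366 0.037 0.05" --pt "0.366 0.037 0.05" --pt "0.366 0.037 0.05" --pt "0.366 0.037 0.05" --pt "0.366 0.037 0.05" --pt "0.366 0.037 0.05" --pt "0.366 0.037 0.05" --pt "0.366 0.037 0.05" --roll '[2,2,2,2,2,2,2,2]' --claw '[0.085,0.085,0.085,0.085,0.085,0.085,0.085,0.085]'

```text
clock: 17.6
position: [444.6, -297.1, 297.6]
ee_rot: [-0.671, 0.741, 0.001, -0.0]
contact_force: [-1.3, 0.4, -0.3]
gripper_width: 85.3
grasp_force: 0.0
```

```bash
cat >> h.py <<'E'
def col(p,h):
    """top of the column at height h, expressed along/across the station"""
    c=cloud(p); q=c[(abs(c[:,:,2]-h)<8)&(abs(c[:,:,0]-505)<65)&(abs(c[:,:,1]-66)<75)]
    print("col",len(q),cv2.minAreaRect(q[:,:2].astype(np.float32)),np.median(q[:,2]).round(1))
E
python3 - <<'E'
from h import *
go(445.7,-297,180,-5.7)
for n in("scene","top"):
    p=get_image(n); col(p,86)
    if n=="scene": save(p,"d1.png",(270,150,420,270),5)
E
```

```text
pos [ 444.6 -297.1  297.6] slide [-1.000e-04 -1.300e-03  1.176e-01] roll 0.1 yang 174.4 j [-0.29  0.34 -0.36 -0.   -0.87  0.19] w 85.3 gf 0.0 t 17.6
col 932 ((507.4305419921875, 64.90165710449219), (100.65660858154297, 66.68165588378906), 86.04682159423828) 85.2
col 662 ((503.66302490234375, 63.63539123535156), (100.60752868652344, 64.66830444335938), 86.23979949951172) 86.7
```

View pics/d1.png

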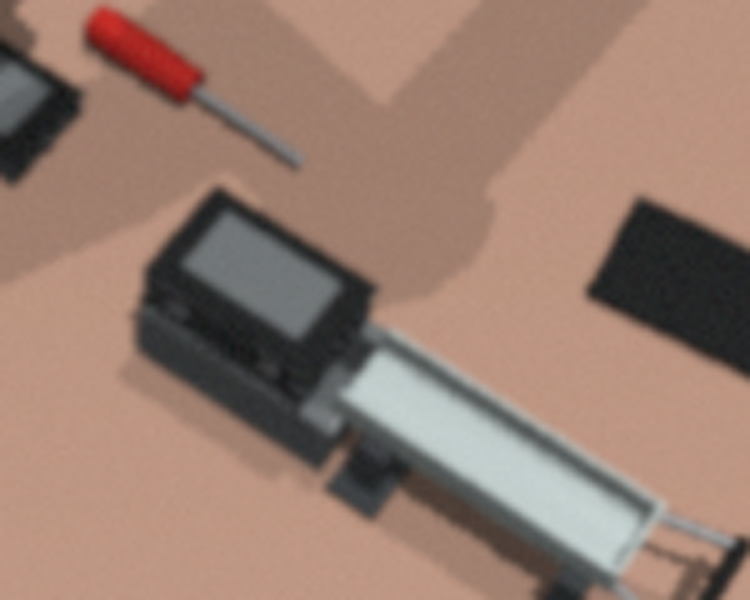

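The first deep case sits flush with the far end, with the slot to the tray visible at crop (330,405).

Request:
carry_out --pt "0 -0.001 0.06" --pt "0 -0.001 0.1" --pt "0 -0.001 0.118" --pt "0 -0.001 0.118" --pt "0 -0.001 0.118" --pt "0 -0.001 0.118" --pt "0 -0.001 0.118" --pt "0 -0.001 0.118" --roll '[0,0,0,0,0,0,0,0]' --claw '[0.085,0.085,0.085,0.085,0.0,0.0,0.0,0.0]'

```text
clock: 18.7
position: [446.4, -296.9, 182.0]
ee_rot: [-0.672, 0.741, -0.001, 0.001]
contact_force: [-0.0, 5.4, 6.6]
gripper_width: 63.2
grasp_force: 68.7
```

```bash
python3 - <<'E'
from h import *
s=read_state(); go(504.5,65.5,320,-3.55); print(s["contact_force"])
E
```

```text
pos [ 446.4 -296.9  182. ] slide [-0.3662 -0.023  -0.1381] roll -2.0 yang 174.4 j [-0.28  0.51 -0.47 -0.   -0.6   0.19] w 63.2 gf 68.72776508331299 t 18.7
[-0.01230138  5.42987321  6.62717605]
```

Request:
carry_out --pt "0 0 -0.06" --pt "0 0 -0.12" --pt "-0.12 -0.008 -0.138" --pt "-0.366 -0.023 -0.138" --pt "-0.366 -0.023 -0.138" --pt "-0.366 -0.023 -0.138" --pt "-0.366 -0.023 -0.138" --pt "-0.366 -0.023 -0.138" --roll '[0,0,-2,-2,-2,-2,-2,-2]' --claw '[0,0,0,0,0,0,0,0]'

```text
clock: 19.7
position: [503.8, 66.9, 318.3]
ee_rot: [-0.685, 0.729, 0.0, 0.0]
contact_force: [0.7, -0.8, -3.3]
gripper_width: 63.0
grasp_force: 69.4
```

```bash
python3 - <<'E'
from h import *
s=read_state(); go(504.5,65.5,269,-3.55); print(s["contact_force"])
E
```

```text
pos [503.8  66.9 318.3] slide [ 0.0014 -0.0008  0.0493] roll -0.0 yang 176.4 j [ 0.45  0.27 -0.4  -0.   -0.9  -0.51] w 63.0 gf 69.37547564506531 t 19.7
[ 0.68892336 -0.78108321 -3.29296449]
```

Request:
carry_out --pt "0.001 0 0.025" --pt "0.001 0 0.04" --pt "0.001 0 0.046" --pt "0.001 0 0.048" --pt "0.001 0 0.049" --pt "0.001 0 0.05" --pt "0.001 0 0.051" --pt "0.001 0 0.051" --roll '[0,0,0,0,0,0,0,0]' --claw '[0,0,0,0,0,0,0,0]'

```text
clock: 20.7
position: [504.4, 63.9, 268.0]
ee_rot: [-0.685, 0.729, -0.0, 0.0]
contact_force: [-1.8, -0.2, 0.3]
gripper_width: 63.3
grasp_force: 69.5
```

Request:
carry_out --pt "-0.001 0 0" --pt "-0.001 0 0.001" --pt "-0.001 0 0.0015" --pt "-0.001 0 0.0015" --roll '[0,0,0,0]' --claw '[0,0,0,0]'

```text
clock: 21.2
position: [504.6, 64.9, 267.9]
ee_rot: [-0.685, 0.729, -0.001, 0.0]
contact_force: [-3.3, -0.6, 12.2]
gripper_width: 62.9
grasp_force: 71.1
```

Request:
carry_out --pt "0 0 -0.001" --pt "0 0 -0.001" --pt "0 0 -0.001" --pt "0 0 -0.04" --pt "0 0 -0.08" --pt "0 0 -0.08" --roll '[0,0,0,0,0,0]' --claw '[0.085,0.085,0.085,0.085,0.085,0.085]'

```text
clock: 21.95
position: [505.2, 65.3, 349.0]
ee_rot: [-0.685, 0.729, -0.001, 0.003]
contact_force: [-0.6, -0.5, -0.5]
gripper_width: 85.2
grasp_force: 0.0
```

```bash
python3 - <<'E'
from h import *
for n in("scene","top"):
    p=get_image(n); print(n,*cases(p),sep="\n")
go(452,-143,280,-4)
E
```

```text
scene
(526.4, -445.7, 25.4, 104, 67, -89.7)
(454.5, -142.5, 24.9, 101, 68, 85.2)
(608.2, -289.5, 25.2, 103, 67, 85.1)
top
(604.8, -293.5, 26.7, 104, 65, 85.2)
(523.8, -449.7, 26.7, 102, 63, 89.2)
(450.4, -143.7, 26.7, 101, 65, 85.9)
pos [504.1  64.9 345.6] slide [0.2108 0.0388 0.0656] roll 0.4 yang 176.4 j [ 0.45  0.24 -0.36 -0.   -0.97 -0.51] w 84.8 gf 0.0 t 22.05
```

Request:
carry_out --pt "0.211 0.039 0" --pt "0.211 0.039 0.02" --pt "0.211 0.039 0.065" --pt "0.211 0.039 0.065" --pt "0.211 0.039 0.065" --pt "0.211 0.039 0.065" --roll '[0.5,0.5,0.5,0.5,0.5,0.5]' --claw '[0.085,0.085,0.085,0.085,0.085,0.085]'

```text
clock: 22.8
position: [452.3, -143.1, 280.3]
ee_rot: [-0.681, 0.732, 0.0, -0.001]
contact_force: [-0.4, 0.5, 0.2]
gripper_width: 84.7
grasp_force: 0.0
```

```bash
python3 - <<'E'
from h import *
go(452.4,-143,174,-4)
for n in("scene","top"):
    p=get_image(n); col(p,126)
E
```

```text
pos [ 452.3 -143.1  280.3] slide [-1.000e-04 -2.000e-04  1.063e-01] roll -0.1 yang 175.9 j [ 0.04  0.27 -0.52  0.   -0.78 -0.11] w 84.7 gf 0.0 t 22.8
col 979 ((507.4751892089844, 64.5316390991211), (101.24948120117188, 66.24409484863281), 85.86959075927734) 125.2
col 247 ((524.748046875, 62.96587371826172), (100.30224609375, 24.880617141723633), 89.70173645019531) 126.7
```

Column true (within about 1 mm of the first case). Picking the flat case.

Request:
carry_out --pt "0 0 0.06" --pt "0 0 0.095" --pt "0 0 0.106" --pt "0 0 0.106" --pt "0 0 0.106" --pt "0 0 0.106" --pt "0 0 0.106" --pt "0 0 0.106" --roll '[0,0,0,0,0,0,0,0]' --claw '[0.085,0.085,0.085,0.085,0.0,0.0,0.0,0.0]'

```text
clock: 23.9
position: [452.8, -143.1, 176.7]
ee_rot: [-0.682, 0.732, -0.001, 0.001]
contact_force: [-1.3, 1.7, 5.8]
gripper_width: 62.6
grasp_force: 66.7
```

```bash
python3 - <<'E'
from h import *
s=read_state(); go(505,65.5,350,-3.55); print(s["contact_force"])
E
```

```text
pos [ 452.8 -143.1  176.7] slide [-0.2118 -0.0378 -0.1731] roll -0.5 yang 175.9 j [ 0.04  0.45 -0.62  0.   -0.5  -0.11] w 62.6 gf 66.69186115264893 t 23.9
[-1.28091536  1.69932113  5.80940419]
```

Request:
carry_out --pt "0 0 -0.06" --pt "0 0 -0.12" --pt "-0.04 -0.008 -0.173" --pt "-0.212 -0.038 -0.173" --pt "-0.212 -0.038 -0.173" --pt "-0.212 -0.038 -0.173" --pt "-0.212 -0.038 -0.173" --pt "-0.212 -0.038 -0.173" --roll '[0,0,0,-0.5,-0.5,-0.5,-0.5,-0.5]' --claw '[0,0,0,0,0,0,0,0]'

```text
clock: 24.9
position: [504.6, 65.5, 348.0]
ee_rot: [-0.685, 0.729, 0.0, -0.0]
contact_force: [0.1, -0.7, -3.2]
gripper_width: 62.6
grasp_force: 67.9
```

```bash
python3 - <<'E'
from h import *
s=read_state(); go(505,65.5,303,-3.55); print(s["contact_force"])
E
```

```text
pos [504.6  65.5 348. ] slide [-0.0001 -0.0004  0.045 ] roll -0.0 yang 176.4 j [ 0.45  0.24 -0.36 -0.   -0.97 -0.51] w 62.6 gf 67.85906553268433 t 24.9
[ 0.08610213 -0.66537827 -3.24044525]
```

Request:
carry_out --pt "0 0 0.025" --pt "0 0 0.037" --pt "0 0 0.041" --pt "0 0 0.043" --pt "0 0 0.044" --pt "0 0 0.045" --pt "0 0 0.046" --pt "0 0 0.046" --roll '[0,0,0,0,0,0,0,0]' --claw '[0,0,0,0,0,0,0,0]'

```text
clock: 25.9
position: [505.4, 65.6, 302.8]
ee_rot: [-0.685, 0.729, -0.0, 0.0]
contact_force: [-0.9, -0.2, 3.6]
gripper_width: 62.4
grasp_force: 68.5
```

Request:
carry_out --pt "0 0 0" --pt "0 0 0" --pt "0 0 0" --pt "0 0 -0.04" --pt "0 0 -0.06" --pt "0 0 -0.06" --roll '[0,0,0,0,0,0]' --claw '[0.085,0.085,0.085,0.085,0.085,0.085]'

```text
clock: 26.65
position: [505.6, 65.7, 363.4]
ee_rot: [-0.685, 0.729, -0.001, 0.002]
contact_force: [0.0, -0.1, 0.3]
gripper_width: 84.7
grasp_force: 0.0
```

```bash
python3 - <<'E'
from h import *
for n in("scene","top"):
    p=get_image(n); print(n,*cases(p),sep="\n")
go(606,-291.5,300,-4.7)
E
```

```text
scene
(526.5, -445.5, 25.4, 104, 67, -89.1)
(606.9, -290.2, 25.1, 103, 67, 86.0)
top
(604.9, -293.7, 26.7, 104, 65, 85.5)
(523.8, -448.8, 26.9, 101, 63, 89.4)
pos [504.9  65.4 361.1] slide [ 0.3498 -0.1235  0.061 ] roll 1.1 yang 176.4 j [ 0.45  0.23 -0.34 -0.   -1.01 -0.51] w 85.1 gf 0.0 t 26.75
```

Request:
carry_out --pt "0.05 -0.018 0" --pt "0.11 -0.039 0" --pt "0.35 -0.123 0.06" --pt "0.35 -0.123 0.06" --pt "0.35 -0.123 0.06" --pt "0.35 -0.123 0.06" --pt "0.35 -0.123 0.06" --pt "0.35 -0.123 0.06" --roll '[1,1,1,1,1,1,1,1]' --claw '[0.085,0.085,0.085,0.085,0.085,0.085,0.085,0.085]'

```text
clock: 27.75
position: [605.6, -292.0, 299.7]
ee_rot: [-0.678, 0.735, 0.002, -0.001]
contact_force: [0.7, 0.4, 0.8]
gripper_width: 85.2
grasp_force: 0.0
```

```bash
python3 - <<'E'
from h import *
go(606,-291.8,174,-4.5)
for n in("scene","top"):
    p=get_image(n); col(p,152); print(*cases(p),sep="\n")
E
```

```text
pos [ 605.6 -292.   299.7] slide [-1.000e-04 -8.000e-04  1.257e-01] roll -0.2 yang 175.3 j [-0.21  0.55 -0.   -0.   -1.03  0.13] w 85.2 gf 0.0 t 27.75
col 1015 ((507.3964538574219, 65.33639526367188), (101.61493682861328, 66.6816635131836), 86.38436889648438) 151.3
(532.3, -471.6, 25.6, 56, 49, 1.9)
(607.7, -289.5, 25.3, 103, 65, 85.1)
col 743 ((504.3822021484375, 64.41875457763672), (100.60103607177734, 64.54460144042969), 86.34854125976562) 152.7
(605.8, -272.2, 26.9, 65, 62, -3.1)
(524.0, -449.2, 26.4, 101, 63, 89.9)
```

Request:
carry_out --pt "0 0 0.06" --pt "0 0 0.11" --pt "0 0 0.1255" --pt "0 0 0.1255" --pt "0 0 0.1255" --pt "0 0 0.1255" --pt "0 0 0.1255" --pt "0 0 0.1255" --roll '[0,0,0,0,0,0,0,0]' --claw '[0.085,0.085,0.085,0.085,0.0,0.0,0.0,0.0]'

```text
clock: 28.85
position: [607.2, -291.5, 179.7]
ee_rot: [-0.678, 0.735, -0.002, 0.001]
contact_force: [0.1, 2.0, 6.9]
gripper_width: 62.1
grasp_force: 69.4
```

```bash
python3 - <<'E'
from h import *
s=read_state(); go(505,65.5,375,-3.55); print(s["contact_force"])
E
```

```text
pos [ 607.2 -291.5  179.7] slide [-0.3476  0.1292 -0.1964] roll -1.0 yang 175.5 j [-0.21  0.68 -0.1   0.   -0.78  0.13] w 62.1 gf 69.38772082328796 t 28.85
[0.1112587  2.02530586 6.89767566]
```

Request:
carry_out --pt "0 0 -0.06" --pt "0 0 -0.12" --pt "-0.04 0.015 -0.17" --pt "-0.09 0.033 -0.196" --pt "-0.348 0.129 -0.196" --pt "-0.348 0.129 -0.196" --pt "-0.348 0.129 -0.196" --pt "-0.348 0.129 -0.196" --roll '[0,0,0,-1,-1,-1,-1,-1]' --claw '[0,0,0,0,0,0,0,0]'

```text
clock: 29.85
position: [510.9, 42.9, 372.9]
ee_rot: [-0.684, 0.729, 0.0, 0.001]
contact_force: [0.5, 0.6, -2.3]
gripper_width: 62.8
grasp_force: 68.4
```

Request:
carry_out --pt "0 0 0" --pt "0 0 0" --roll '[0,0]' --claw '[0,0]'

```text
clock: 30.1
position: [511.9, 41.5, 372.7]
ee_rot: [-0.685, 0.729, -0.0, 0.0]
contact_force: [-0.0, -0.4, -2.0]
gripper_width: 62.6
grasp_force: 68.4
```

```bash
python3 - <<'E'
from h import *
s=read_state(); go(505,65.5,332,-3.55); print(s["contact_force"])
E
```

```text
pos [511.9  41.5 372.7] slide [-0.0235  0.0084  0.0407] roll -0.0 yang 176.4 j [ 0.4   0.22 -0.31 -0.   -1.04 -0.46] w 62.6 gf 68.36417555809021 t 30.1
[-0.02199725 -0.38057657 -1.95836933]
```

Request:
carry_out --pt "-0.0235 0.0085 0" --pt "-0.0235 0.0085 0.01" --pt "-0.0235 0.0085 0.03" --pt "-0.0235 0.0085 0.037" --pt "-0.0235 0.0085 0.039" --pt "-0.0235 0.0085 0.04" --pt "-0.0235 0.0085 0.041" --pt "-0.0235 0.0085 0.041" --roll '[0,0,0,0,0,0,0,0]' --claw '[0,0,0,0,0,0,0,0]'

```text
clock: 31.1
position: [505.3, 65.4, 331.8]
ee_rot: [-0.685, 0.729, -0.0, 0.0]
contact_force: [-0.2, 0.2, -2.5]
gripper_width: 62.6
grasp_force: 68.4
```

Request:
carry_out --pt "0 0 0.001" --pt "0 0 0.002" --pt "0 0 0.002" --roll '[0,0,0]' --claw '[0,0,0]'

```text
clock: 31.48
position: [505.3, 65.5, 331.7]
ee_rot: [-0.685, 0.729, -0.001, 0.001]
contact_force: [-3.9, -0.4, 8.9]
gripper_width: 62.6
grasp_force: 69.7
```

Request:
carry_out --pt "0 0 -0.001" --pt "0 0 -0.001" --pt "0 0 -0.001" --pt "0 0 -0.04" --pt "0 0 -0.06" --pt "0 0 -0.06" --roll '[0,0,0,0,0,0]' --claw '[0.085,0.085,0.085,0.085,0.085,0.085]'

```text
clock: 32.22
position: [505.5, 65.5, 390.7]
ee_rot: [-0.685, 0.729, -0.001, 0.002]
contact_force: [-0.4, 0.1, -0.7]
gripper_width: 84.9
grasp_force: 0.0
```

```bash
python3 - <<'E'
from h import *
for n in("scene","top"):
    p=get_image(n); print(n,*cases(p),sep="\n")
go(525.2,-447.5,310,0)
E
```

```text
scene
(528.1, -445.3, 25.4, 102, 69, 89.6)
top
(523.7, -449.3, 26.4, 102, 63, 89.1)
pos [504.9  65.3 388.5] slide [ 0.5105 -0.0527  0.0785] roll -3.6 yang 176.4 j [ 0.45  0.2  -0.3  -0.   -1.07 -0.51] w 85.1 gf 0.0 t 32.325
```

Request:
carry_out --pt "0.06 -0.006 0" --pt "0.12 -0.012 0" --pt "0.51 -0.052 0.078" --pt "0.51 -0.052 0.078" --pt "0.51 -0.052 0.078" --pt "0.51 -0.052 0.078" --pt "0.51 -0.052 0.078" --pt "0.51 -0.052 0.078" --roll '[-3,-3,-3,-3,-3,-3,-3,-3]' --claw '[0.085,0.085,0.085,0.085,0.085,0.085,0.085,0.085]'

```text
clock: 33.33
position: [523.8, -424.5, 313.8]
ee_rot: [-0.703, 0.711, 0.001, -0.0]
contact_force: [1.6, -0.3, -0.1]
gripper_width: 85.0
grasp_force: 0.0
```

```bash
python3 - <<'E'
from h import *
go(525.5,-447.3,310,-0.5)
for n in("scene","top"):
    p=get_image(n); col(p,178); print(*cases(p),sep="\n")
E
```

```text
pos [ 523.8 -424.5  313.8] slide [ 0.0228 -0.002   0.0037] roll -0.1 yang 179.4 j [-0.44  0.54  0.02 -0.   -1.06  0.43] w 85.0 gf 0.0 t 33.325
col 1050 ((507.6017761230469, 65.47666931152344), (100.2645034790039, 67.06604766845703), 85.92369842529297) 177.3
(526.8, -445.2, 25.3, 104, 67, 89.8)
col 776 ((504.65472412109375, 64.0105209350586), (100.36689758300781, 64.65718841552734), 86.27487182617188) 178.8
(524.1, -436.7, 26.8, 75, 63, 89.3)
```

Request:
carry_out --pt "0.023 -0.002 0.03" --pt "0.023 -0.002 0.08" --pt "0.023 -0.002 0.1" --pt "0.023 -0.002 0.1" --roll '[0,0,0,0]' --claw '[0.085,0.085,0.085,0.085]'

```text
clock: 33.92
position: [525.0, -444.8, 212.5]
ee_rot: [-0.703, 0.711, 0.004, -0.001]
contact_force: [0.5, 0.7, 0.9]
gripper_width: 85.1
grasp_force: 0.0
```

```bash
python3 - <<'E'
from h import *
go(525.5,-447.3,174,-0.5)
E
```

```text
pos [ 525.  -444.8  212.5] slide [ 0.0026 -0.0007  0.0385] roll -0.1 yang 179.4 j [-0.47  0.66 -0.03 -0.   -0.88  0.46] w 85.1 gf 0.0 t 33.925
```

Request:
carry_out --pt "0.002 -0.001 0.03" --pt "0.002 -0.001 0.038" --pt "0.002 -0.001 0.038" --pt "0.002 -0.001 0.038" --pt "0.002 -0.001 0.038" --pt "0.002 -0.001 0.038" --pt "0.002 -0.001 0.038" --pt "0.002 -0.001 0.038" --roll '[0,0,0,0,0,0,0,0]' --claw '[0.085,0.085,0.085,0.0,0.0,0.0,0.0,0.0]'

```text
clock: 34.92
position: [527.6, -447.9, 180.2]
ee_rot: [-0.704, 0.711, -0.002, 0.0]
contact_force: [0.9, 0.6, 5.7]
gripper_width: 62.4
grasp_force: 69.2
```

```bash
python3 - <<'E'
from h import *
s=read_state(); go(505,65.5,400,-3.55); print(s["contact_force"])
E
```

```text
pos [ 527.6 -447.9  180.2] slide [-0.5127  0.0271 -0.2208] roll 3.0 yang 179.4 j [-0.47  0.7  -0.05  0.   -0.82  0.46] w 62.4 gf 69.20867443084717 t 34.925
[0.8701356  0.63873327 5.67692837]
```

Request:
carry_out --pt "0 0 -0.06" --pt "0 0 -0.12" --pt "-0.04 0.002 -0.17" --pt "-0.09 0.005 -0.21" --pt "-0.15 0.008 -0.22" --pt "-0.21 0.011 -0.22" --pt "-0.27 0.014 -0.22" --pt "-0.33 0.018 -0.22" --roll '[0,0,0,0,3,3,3,3]' --claw '[0,0,0,0,0,0,0,0]'

```text
clock: 35.92
position: [511.5, -115.6, 397.8]
ee_rot: [-0.684, 0.729, 0.0, -0.0]
contact_force: [1.0, 1.0, -0.8]
gripper_width: 62.3
grasp_force: 68.4
```

```bash
python3 - <<'E'
from h import *
s=read_state(); go(505,65.5,395,-3.55); print(s["contact_force"])
E
```

```text
pos [ 511.5 -115.6  397.8] slide [-0.1804  0.018   0.003 ] roll -0.1 yang 176.4 j [ 0.09  0.22 -0.25 -0.   -1.1  -0.15] w 62.3 gf 68.35454106330872 t 35.925
[ 1.01829381  1.01503595 -0.79246213]
```

Request:
carry_out --pt "-0.18 0.018 0" --pt "-0.18 0.018 0" --pt "-0.18 0.018 0" --pt "-0.18 0.018 0" --pt "-0.18 0.018 0" --pt "-0.18 0.018 0" --roll '[0,0,0,0,0,0]' --claw '[0,0,0,0,0,0]'

```text
clock: 36.67
position: [505.6, 62.2, 398.0]
ee_rot: [-0.684, 0.73, 0.0, -0.0]
contact_force: [-1.3, -0.3, -2.1]
gripper_width: 62.3
grasp_force: 68.3
```

```bash
python3 - <<'E'
from h import *
s=read_state(); go(505,65.5,359,-3.55); print(s["contact_force"])
for n in("scene","top"):
    p=get_image(n); print(n,[(a["at"],a["conf"]) for t in("flat1","deep1") for a in recognise(p,t)]); print(cases(p))
    if n=="scene": save(p,"f3.png",(250,90,450,280),3)
E
```

```text
pos [505.6  62.2 398. ] slide [-0.0033  0.0007  0.039 ] roll -0.2 yang 176.3 j [ 0.44  0.19 -0.28 -0.   -1.1  -0.51] w 62.3 gf 68.31875324249268 t 36.675
[-1.2596648  -0.27350636 -2.08343984]
scene [([334.9, 178.3], 0.98), ([113.9, 166.2], 0.87), ([323.6, 193.8], 0.68), ([197.4, 104.9], 0.6), ([319.3, 203.2], 0.58), ([359.4, 242.8], 0.17), ([317.8, 211.9], 0.81), ([317.8, 219.1], 0.63)]
[]
top [([377.0, 252.7], 0.87), ([217.7, 210.0], 0.56), ([380.0, 158.9], 0.56), ([224.5, 224.0], 0.4)]
[]
```

View pics/f3.png

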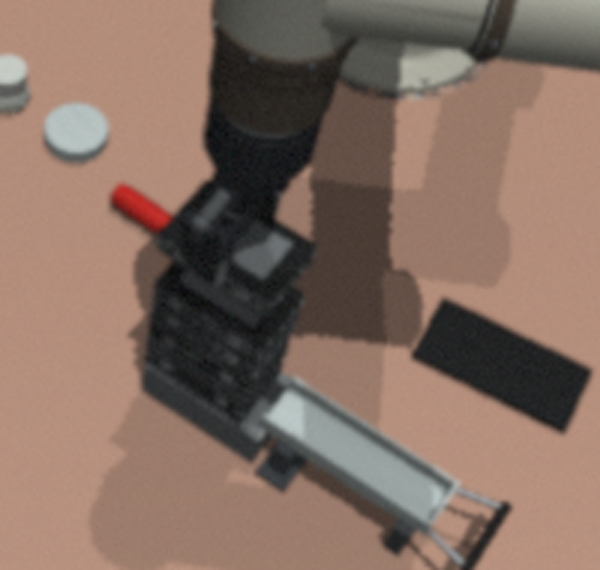

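The last flat case is held level over the straight column, and the tray is down and empty.

Request:
carry_out --pt "-0.003 0 0.02" --pt "-0.003 0 0.03" --pt "-0.003 0 0.034" --pt "-0.003 0 0.036" --pt "-0.003 0 0.037" --pt "-0.003 0 0.038" --pt "-0.003 0 0.039" --pt "-0.003 0 0.039" --roll '[0,0,0,0,0,0,0,0]' --claw '[0,0,0,0,0,0,0,0]'

```text
clock: 37.98
position: [505.9, 66.3, 359.2]
ee_rot: [-0.685, 0.729, 0.0, 0.0]
contact_force: [-0.1, -0.2, -2.2]
gripper_width: 62.4
grasp_force: 68.3
```

Request:
carry_out --pt "0 0 0.0005" --pt "0 0 0.001" --pt "0 0 0.001" --roll '[0,0,0]' --claw '[0,0,0]'

```text
clock: 38.35
position: [505.9, 66.3, 358.3]
ee_rot: [-0.685, 0.729, -0.0, 0.0]
contact_force: [-0.7, -0.3, -0.8]
gripper_width: 62.2
grasp_force: 68.4
```

Request:
carry_out --pt "0 0 0.0005" --pt "0 0 0.001" --pt "0 0 0.001" --roll '[0,0,0]' --claw '[0,0,0]'

```text
clock: 38.72
position: [505.9, 66.3, 358.2]
ee_rot: [-0.685, 0.729, -0.0, 0.0]
contact_force: [-2.9, 0.4, 5.3]
gripper_width: 62.5
grasp_force: 69.2
```

Request:
carry_out --pt "0 0 0" --pt "0 0 0" --pt "0 0 0" --pt "0 0 -0.04" --pt "0 0 -0.06" --pt "0.06 0 -0.08" --pt "0.12 0 -0.08" --pt "0.18 0 -0.08" --roll '[0,0,0,0,0,0,0,0]' --claw '[0.085,0.085,0.085,0.085,0.085,0.085,0.085,0.085]'

```text
clock: 39.72
position: [494.3, -114.9, 437.6]
ee_rot: [-0.685, 0.729, -0.0, 0.0]
contact_force: [0.6, -0.8, 0.4]
gripper_width: 85.1
grasp_force: 0.0
```

Request:
carry_out --pt "0.06 0 0" --pt "0.12 0 0" --pt "0.12 0 0" --pt "0.12 0 0" --roll '[0,0,0,0]' --claw '[0.085,0.085,0.085,0.085]'

```text
clock: 40.22
position: [486.9, -233.3, 436.9]
ee_rot: [-0.684, 0.729, 0.0, -0.0]
contact_force: [0.1, 0.4, 0.5]
gripper_width: 85.0
grasp_force: 0.0
```

```bash
python3 - <<'E'
from h import *
for n in("scene","top"):
    p=get_image(n); col(p,204); print(cases(p))
    if n=="scene": save(p,"end.png",(90,80,450,290),2.2)
    c=cloud(p); q=c[(c[:,:,2]>45)&(c[:,:,2]<80)&(abs(c[:,:,0]-513)<18)&(c[:,:,1]>150)&(c[:,:,1]<280)]; print(np.polyfit(q[:,1],q[:,2],1))
E
```

```text
col 1094 ((507.9419250488281, 67.78497314453125), (100.84593200683594, 66.9656982421875), 85.83045196533203) 203.3
[]
[1.90415166e-02 4.70204481e+01]
col 789 ((505.1487121582031, 66.54969787597656), (101.30994415283203, 64.87373352050781), 86.03282165527344) 205.0
[]
[2.16850983e-03 5.15408001e+01]
```

View pics/end.png

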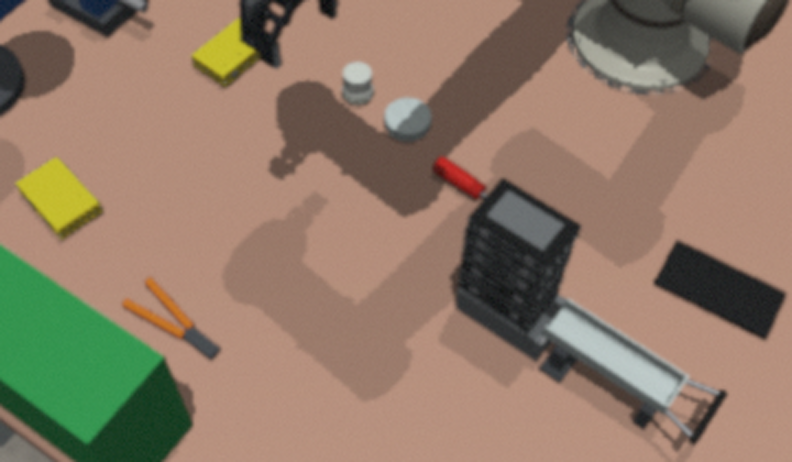

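All five black cases stand in one square column at (520,265), the tray is down and empty, and no black case is left on the bench.

```bash
python3 -c "from bench import job_done; print(job_done())"
```

```text
the job is handed in; nothing more can be done
None
```

I handed the job in with all three camera parts in the bottom case, the tray fully down, and all five black cases stacked square on it (two deep below, three flat above); the judge returned no verdict.

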